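# Pack the figure-painting carry board

### The arm

A 6-joint arm with a two-finger parallel gripper is mounted at the origin on a cart in front of the work surface, level with it; the furniture and walls round the work are solid. World frame = base frame: x ahead of the robot, y to its left, z up, the work surface at z = 0. Lengths are in m, angles in rad, forces in N, time in s.
With the tool pointing down it reaches from about 0.35 to 0.775 m from the base axis. Payload 7.3 kg.
Tool frame: the origin (TCP) lies at the centre of the arm's flange, where the gripper is bolted on; the fingertips stand 178 mm ahead of it and the grasp point (between the pads) lies 159 mm ahead of it; z points along the fingers, y is the line along which they close (so a half turn about z gives the same grasp; the last joint's range is limited). The gripper opens to 92 mm and grips with 3 to 60 N. Pads are 19 mm wide; open, the fingers measure 130 mm over their backs; the gripper's body (75 mm by 190 mm) begins 47 mm behind the grasp point.
Start: joints at [1.058, 0.342, 1.524, -0, 1.275, -0.146], TCP at [0.188, 0.49, 0.405] pointing down, gripper open.
Joint ranges: [-2.53, 2.53], [-0.77, 2.02], [0.04, 2.7], [-1, 4.14], [0.28, 2.66], [-3.11, 3.11]. Speed limits (rad/s): [2.57, 2.57, 3.14, 3.14, 3.14, 3.14].

### API

Orientations are given as [roll, pitch, yaw] about the fixed x, y, z axes, in that order (R = Rz(yaw) Ry(pitch) Rx(roll)).
In Python, from cell import telemetry, vision, ticket gives the robot as it stands.
- The arm moves only by the shell command python3 -m crank 'ROWS' [FORCE]. ROWS is JSON, a list of rows, each a list of 5 numbers: the gripper command: -1 is shut, 1 is fully open, values between are in proportion, then the shift along the tool's x, y, z in mm, then the turn about the tool's z in rad. In form: [[fingers, dx, dy, dz, roll], ...]. A call has 1 to 12 rows; each row is the pose to reach, as a shift and turn from the pose commanded when the call began, along the tool's axes at that moment; what a row does not reach only later rows make up. A row lasts 1/12 s, in which the tool goes at most 41.7 mm and 7.16 degrees, less where a joint would pass 70% of its speed; a pose out of reach is approached as far as the arm can. A call with a gripper value outside its range is refused whole. The fingers move at their own pace and stop on an object; FORCE is the grip in N (left out, the last holds). Time passes only in rows, so rows that repeat a pose let the fingers close. It gives the time, the measured TCP pose, the force, the opening and the grip force at its end, in the units of the state.
- telemetry.observe(): the state, without advancing time (a new reading comes with each control period).
- vision.read_camera(name): name is "side" or "top"; returns (picture, depth): 400x640x3 uint8, red, green, blue; 400x640 float32, m along the optical axis (not along the pixel's ray), 0 where there is no reading.
- vision.get_calibration(name): a dict with "camera_matrix" (3x3 intrinsics, pixels), "dist" ([k1, k2, p1, p2, k3] as OpenCV has them; the pictures are not rectified), "rvec" (rotation vector, rad) and "tvec" (3), from world to camera coordinates, as OpenCV has them. Camera axes: x right, y down, z forward; pixel columns grow to the right and rows downward; lengths in m; the calibration is good to about 2 mm. A picture is of the moment at which its call begins. get_calibration takes no time and is no camera call.
- ticket.hand_in(): hands the job in; it is judged then, once.
The state is a dict: "time": time; "qpos": joint angles; "qvel": joint speeds; "joint_efforts": joint torques, N m; "tool_pos": TCP position; "tool_rot": TCP orientation; "contact_force": force on the tool from outside, world axes, zero at the start; "torque": the same for the moment, N m; "opening": finger opening in m; "grip_force": force on a finger pad.
Only numpy, scipy, OpenCV 4.12 (cv2) and the standard library are available. Lean on these libraries where they do the work, as an engineer would, in place of code of your own. Each camera call takes 0.05 s, during which the arm holds its last target. There are 200 camera calls.

### The job

Pack the carry board for the painting table: stand the paint pot in the round tray and the figure that stands on its own round base in the square tray, lay the short white carton flat and lengthwise in the oblong tray, and lay the black sanding block flat and lengthwise between the two rails of the flat rest. The long white carton and the figure still fixed on a wooden painting block do not belong to the kit: leave them where they are, and let everything stand upright or lie flat inside its tray when you have finished.

Things in the scene. Friction and masses are not known exactly. Their poses are not given: they have to be found in the camera images.
- paint_pot: On the grey riser that covers the trolley (its top, where all things stand, is 90 mm above the trolley top): round flip-top paint pot: light tub, dark band, white lid, upright. 38 mm high, 33.6 mm in diameter, lid (top 8 mm) 35.6 mm; a small tab on the lid sticks out to -x. Origin: underside; the axis of the round body lies 4 mm from the origin along +x. 40 g. Grasp across y, clear of the tab.
- figure: Black kit figure standing on the riser on its own thin round black base, 48 mm high. Base 37.6 mm in diameter, 4 mm thick; trunk (the part to pinch) 14 mm in x by 16 mm in y, from 8 to 44 mm height; trunk and base axis 1 mm along +y from the origin; thin arms, up to 40 mm across, offer no resistance. Origin: underside. 25 g.
- short_carton: The short white folded carton, lying flat: 38 mm in x, 75 mm in y (its long axis), 28 mm high. Origin: centre of the underside. 50 g. Grasp across its short side.
- sanding_block: Black foam sanding block with a thin brown underside, lying flat: 32 mm in x, 55 mm in y (its long axis), 22 mm high. Behaves as rigid. Origin: centre of the underside. 40 g. Can be grasped across either side.
- long_carton: LOOK-ALIKE, stays: the long slim white carton, 34 mm in x, 125 mm in y (its long axis), 26 mm high. Loose. Origin: centre of the underside.
- mounted_figure: LOOK-ALIKE, stays: a black kit figure like the other, but still fixed on a square pale wooden painting block (46 x 46 x 20 mm); 68 mm high in all. Loose. Origin: centre of the block's underside.
- round_tray: One of four trays in a row, 82 mm apart, on a plywood board (top 10 mm, rim 14 mm above the riser); their order varies. Fixed. Origin: centre of underside; x across the row (to the robot's left), y along the row (towards the robot). The round grey one: outside 68 mm, inside 60 mm in diameter, 11 mm high, floor 3 mm thick (wall 8 mm above the floor).
- square_tray: One of four trays in a row, 82 mm apart, on a plywood board (top 10 mm, rim 14 mm above the riser); their order varies. Fixed. Origin: centre of underside; x across the row (to the robot's left), y along the row (towards the robot). The square grey one: outside 70 x 70 mm, inside 64 x 64 mm, 11 mm high, floor 3 mm thick (walls 8 mm above the floor).
- oblong_tray: One of four trays in a row, 82 mm apart, on a plywood board (top 10 mm, rim 14 mm above the riser); their order varies. Fixed. Origin: centre of underside; x across the row (to the robot's left), y along the row (towards the robot). The oblong grey one with four walls: outside 100 mm in x by 72 mm in y, inside 94 x 66 mm, 11 mm high, floor 3 mm thick (walls 8 mm above it).
- rail_rest: One of four trays in a row, 82 mm apart, on a plywood board (top 10 mm, rim 14 mm above the riser); their order varies. Fixed. Origin: centre of underside; x across the row (to the robot's left), y along the row (towards the robot). The flat rest: plate 100 mm in x by 70 mm in y, 3 mm thick, bright metal, ends open, two dark rails along x, 100 mm long, 8 mm high above the plate, 54 mm clear between.

How it is judged:
By the outcome, as a careful person would: the job done as asked, in the order asked, and still so for the second after the job is handed in, with the robot touching nothing.
It also fails if it takes over 104 s, if anything falls off the work surface, if the arm or the gripper's body presses on something with over 40 N, if the wrist force passes 120 N, or if a joint passes its speed limit or range.

## Working session

There is one attempt and no reset: what is moved stays moved. The work goes in short steps, Python scripts to look and compute and a shell command to move; the robot and the scene stay as the last step left them, time stands still between calls to the robot, and variables do not carry over. Pictures are saved under pics/ and viewed, at most 14 in all, crops included, and the job is handed in when it is done.

```bash
mkdir -p pics; ls; python3 - <<'E'
from cell import telemetry, vision
import cv2,numpy as np
s=telemetry.observe()
print({k:np.round(v,3).tolist() for k,v in s.items()})
for n in("side","top"):
    im,d=vision.read_camera(n); np.savez(f"pics/{n}0.npz",im=im,d=d)
    cv2.imwrite(f"pics/{n}0.png",im[:,:,::-1])
    c=vision.get_calibration(n); R=cv2.Rodrigues(np.array(c["rvec"]))[0]
    print(n,np.round(c["camera_matrix"],1).tolist(),np.round(c["dist"],3),"pos",-R.T@np.array(c["tvec"]).ravel(), "z",R[2])
E
```

```text
pics
{'time': 0.0, 'qpos': [1.058, 0.343, 1.525, -0.0, 1.275, -0.146], 'qvel': [-0.0, -0.0, 0.001, -0.001, 0.001, -0.001], 'joint_efforts': [-0.003, -43.125, -24.422, 0.071, 0.056, -0.0], 'tool_pos': [0.188, 0.49, 0.404], 'tool_rot': [-3.14, -0.0, 2.775], 'contact_force': [-0.333, -0.043, -0.08], 'torque': [0.061, -0.018, 0.051], 'grip_force': 0.0, 'opening': 0.092}
side [[470.2, 0.0, 316.3], [0.0, 470.2, 200.6], [0.0, 0.0, 1.0]] [0.002 0.    0.    0.    0.   ] pos [0.54273328 0.8217487  0.65477123] z [ 0.01661347 -0.82015095 -0.57190595]
top [[377.4, 0.0, 318.2], [0.0, 377.4, 193.3], [0.0, 0.0, 1.0]] [-0.048  0.     0.     0.     0.   ] pos [0.46834225 0.02580585 0.96792949] z [ 0.08125253  0.00523749 -0.99667979]
```

View pics/top0.png

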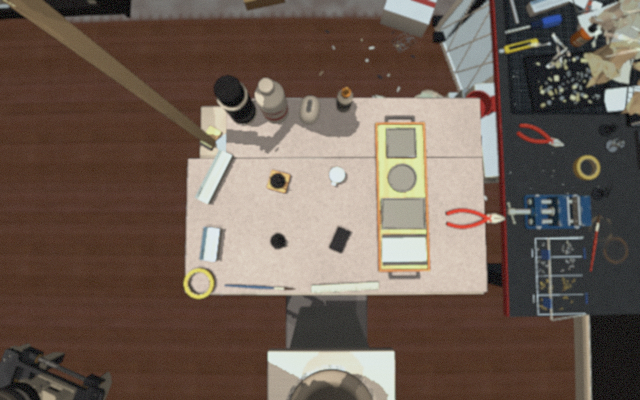

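View pics/side0.png

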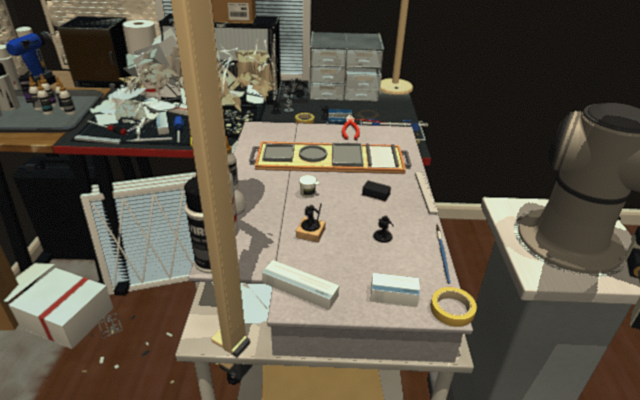

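The top view shows the square tray (401,142), round tray (402,178), oblong tray (403,213) and rail rest (404,249). It also shows the pot (337,176), figure (278,241), short carton (211,244), sanding block (340,239), mounted figure (278,181) and long carton (215,177). The side view agrees: pot (308,185), sanding block (376,190), figure (383,231), short carton (396,288). A vertical wooden post stands at about (215,140) in the top view.

```bash
cat > h.py <<'E'
import cv2,numpy as np
from cell import vision,telemetry
def cal(n):
    c=vision.get_calibration(n);K=np.array(c["camera_matrix"]);D=np.array(c["dist"]);R=cv2.Rodrigues(np.array(c["rvec"]))[0];t=np.array(c["tvec"]).ravel()
    return K,D,R,t
def rays(n,uv):
    K,D,R,t=cal(n);p=cv2.undistortPoints(np.array(uv,float).reshape(-1,1,2),K,D).reshape(-1,2)
    return -R.T@t,np.c_[p,np.ones(len(p))]@R
def plane(n,uv,z):
    o,r=rays(n,uv);return o+r*((z-o[2])/r[:,2])[:,None]
def cloud(n,d):
    v,u=np.mgrid[:400,:640];o,r=rays(n,np.c_[u.ravel(),v.ravel()])
    P=(o+r*d.reshape(-1,1)).reshape(400,640,3);P[d==0]=np.nan;return P
def tri(uvt,uvs):
    o1,r1=rays("top",[uvt]);o2,r2=rays("side",[uvs]);A=np.c_[r1[0],-r2[0]];s=np.linalg.lstsq(A,o2-o1,rcond=None)[0]
    a,b=o1+r1[0]*s[0],o2+r2[0]*s[1];return (a+b)/2,np.linalg.norm(a-b)
E
python3 - <<'E'
from h import *
T={"pot":((337,176),(308,185)),"fig":((278,241),(383,231)),"short":((211,244),(396,288)),"sand":((340,239),(376,190)),
 "square":((401,142),(280,152)),"round":((402,178),(313,153)),"oblong":((403,213),(347,155)),"rail":((404,249),(383,157))}
for n in("top","side"):
    z=np.load(f"pics/{n}0.npz");P=cloud(n,z["d"]);im=z["im"]
    m=(P[...,0]>.3)&(P[...,0]<.8)&(abs(P[...,1])<.33)
    print(n,"riser z",np.nanmedian(P[m][:,2]))
    # object masks: raised above riser
    ob=(m&(P[...,2]>.097)&(P[...,2]<.2)).astype(np.uint8)
    k,lab,st,ce=cv2.connectedComponentsWithStats(ob)
    for i in range(1,k):
        if st[i,4]<25: continue
        Q=P[lab==i]; zt=np.percentile(Q[:,2],95)
        r=cv2.minAreaRect((Q[:,:2]*1000).astype(np.float32))
        print(i,st[i].tolist(),"ztop %.4f"%zt,"c",np.round(r[0]).tolist(),"wh",np.round(r[1]).tolist(),"a %.1f"%r[2],"med",np.round(np.median(Q[Q[:,2]>zt-.006],0),3).tolist())
for k,(a,b) in T.items():
    p,e=tri(a,b);print(k,np.round(p,4),"gap %.4f"%e)
E
python3 - <<'E'
import cv2
t=cv2.imread('pics/top0.png')[110:300,180:440]
s=cv2.imread('pics/side0.png')[130:310,240:480]
cv2.imwrite('pics/tc.png',cv2.resize(t,None,fx=3,fy=3,interpolation=2))
cv2.imwrite('pics/sc.png',cv2.resize(s,None,fx=3.2,fy=3.2,interpolation=2))
E
```

```text
top riser z 0.09120057725492758
1 [337, 87, 17, 26, 311] ztop 0.1906 c [745.0, -29.0] wh [34.0, 29.0] a 81.0 med [0.746, -0.028, 0.188]
2 [223, 93, 34, 32, 444] ztop 0.1952 c [724.0, 198.0] wh [33.0, 64.0] a 39.8 med [0.711, 0.192, 0.195]
3 [299, 95, 22, 30, 503] ztop 0.1374 c [734.0, 50.0] wh [48.0, 64.0] a 72.5 med [0.734, 0.05, 0.134]
4 [259, 96, 30, 28, 371] ztop 0.1951 c [718.0, 123.0] wh [25.0, 60.0] a 23.9 med [0.71, 0.12, 0.194]
5 [375, 115, 55, 164, 7824] ztop 0.1111 c [534.0, -163.0] wh [379.0, 119.0] a 0.3 med [0.498, -0.163, 0.109]
6 [180, 121, 26, 19, 188] ztop 0.1953 c [676.0, 310.0] wh [17.0, 36.0] a 6.1 med [0.675, 0.298, 0.195]
8 [194, 149, 40, 56, 929] ztop 0.1184 c [578.0, 271.0] wh [36.0, 126.0] a 64.0 med [0.578, 0.271, 0.116]
9 [329, 167, 16, 19, 214] ztop 0.1293 c [578.0, -11.0] wh [34.0, 39.0] a 33.8 med [0.578, -0.01, 0.127]
10 [267, 170, 24, 24, 410] ztop 0.1516 c [567.0, 122.0] wh [47.0, 46.0] a 74.1 med [0.567, 0.121, 0.15]
11 [446, 208, 29, 8, 129] ztop 0.1047 c [496.0, -296.0] wh [15.0, 66.0] a 2.0 med [0.497, -0.296, 0.102]
12 [446, 222, 30, 8, 131] zto
[... 1940 characters left out ...]
0] wh [31.0, 3.0] a 61.5 med [0.674, 0.318, 0.195]
19 [262, 260, 77, 48, 1794] ztop 0.1183 c [578.0, 271.0] wh [37.0, 125.0] a 64.0 med [0.576, 0.275, 0.117]
21 [371, 273, 49, 33, 1268] ztop 0.1204 c [424.0, 277.0] wh [41.0, 75.0] a 83.2 med [0.424, 0.28, 0.119]
24 [431, 287, 46, 34, 749] ztop 0.1107 c [335.0, 299.0] wh [68.0, 61.0] a 0.1 med [0.336, 0.299, 0.109]
pot [ 0.5779 -0.0128  0.1124] gap 0.0004
fig [0.4299 0.1224 0.1026] gap 0.0003
short [0.4227 0.275  0.1071] gap 0.0017
sand [ 0.4336 -0.0191  0.1016] gap 0.0014
square [ 0.6546 -0.1618  0.1072] gap 0.0053
round [ 0.5733 -0.1626  0.1065] gap 0.0001
oblong [ 0.4925 -0.1639  0.1035] gap 0.0010
rail [ 0.4084 -0.165   0.1006] gap 0.0051
```

View pics/tc.png

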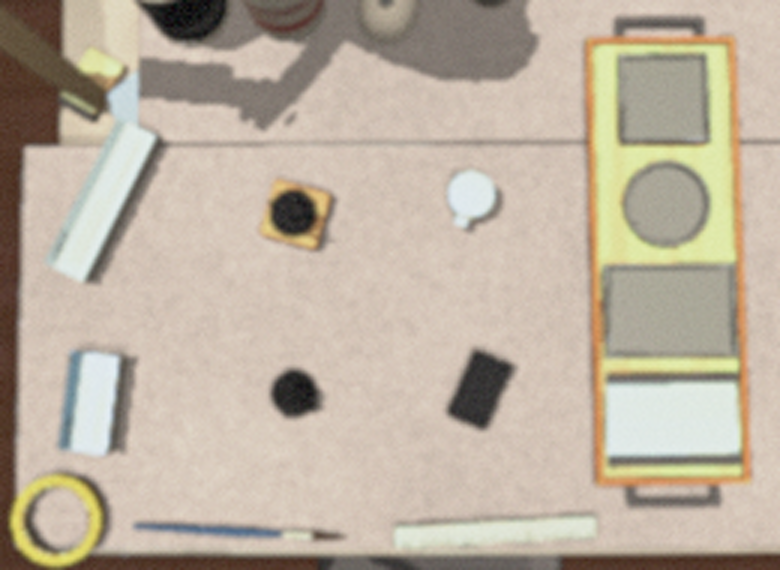

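The crop shows the pot lid centred near top pixel (337.7,174.7), with its tab pointing to lower left. The board's order from the far end is square, round, oblong, rail rest. Both views agree on positions and heights (riser 0.0905, tray rims about 0.111). I'll refine the centres and plan the first move.

```bash
cat >> h.py <<'E'
def go(x,y,z,yaw):
    s=telemetry.observe();p=np.array(s["tool_pos"]);w=s["tool_rot"][2];d=np.array([x,y,z])-p
    t=(w-np.radians(yaw)+np.pi)%(2*np.pi)-np.pi
    print("dx %.0f dy %.0f dz %.1f roll %.3f"%(1e3*(d[0]*np.cos(w)+d[1]*np.sin(w)),1e3*(d[0]*np.sin(w)-d[1]*np.cos(w)),-1e3*d[2],t),"| dist %.0f"%(1e3*np.linalg.norm(d)),"now",np.round(p,4),"yaw %.1f"%np.degrees(w))
E
python3 - <<'E'
from h import *
im=np.load("pics/top0.npz")["im"];hsv=cv2.cvtColor(im,cv2.COLOR_RGB2HSV)
def big(m,box):
    x,y,w,h=box;k=np.zeros(m.shape,np.uint8);k[y:y+h,x:x+w]=m[y:y+h,x:x+w]
    c=max(cv2.findContours(k,0,1)[0],key=cv2.contourArea);return c.reshape(-1,2)
g=im.min(2)
lid=big(((g>195)).astype(np.uint8)*255,(322,160,32,32));P=plane("top",lid,.129)[:,:2]
m=cv2.minEnclosingCircle((P*1000).astype(np.float32));print("lid",m, "centroid",P.mean(0))
mm=cv2.morphologyEx((g>195).astype(np.uint8),cv2.MORPH_OPEN,cv2.getStructuringElement(2,(9,9)))
b=big(mm,(322,160,32,32));Q=plane("top",b,.129)[:,:2]*1000;print("body",cv2.minEnclosingCircle(Q.astype(np.float32)))
grey=((hsv[...,1]<60)&(hsv[...,2]<180)&(hsv[...,2]>90)).astype(np.uint8)
for n,box in(("square",(380,122,46,38)),("round",(380,160,46,35)),("oblong",(376,196,54,35))):
    q=plane("top",big(grey,box),.108)[:,:2]*1000;print(n,cv2.minAreaRect(q.astype(np.float32)))
q=plane("top",big((g>195).astype(np.uint8),(376,232,56,34)),.104)[:,:2]*1000;print("rail",cv2.minAreaRect(q.astype(np.float32)))
dk=(im.max(2)<60).astype(np.uint8)
f=big(dk,(265,228,28,28));print("fig blob on z.13",cv2.minAreaRect((plane("top",f,.12)[:,:2]*1000).astype(np.float32)))
go(.576,-.010,.40,154)
E
```

```text
lid ((574.5419311523438, -11.38082218170166), 21.977394104003906) centroid [ 0.57717651 -0.00964532]
body ((578.9677734375, -10.921160697937012), 17.828113555908203)
square ((656.1651000976562, -161.492919921875), (69.66913604736328, 68.31333923339844), 89.92766571044922)
round ((574.4654541015625, -162.32470703125), (64.80224609375, 62.46622085571289), 89.8283920288086)
oblong ((492.94903564453125, -162.77345275878906), (100.16627502441406, 68.42727661132812), 89.80917358398438)
rail ((410.0857849121094, -163.40017700195312), (98.53762817382812, 51.93608856201172), 89.73912048339844)
fig blob on z.13 ((431.3992614746094, 119.85649108886719), (28.49185562133789, 26.8037109375), 44.936317443847656)
dx -541 dy -328 dz 4.1 roll 0.087 | dist 633 now [0.1882 0.49   0.4041] yaw 159.0
```

View pics/sc.png

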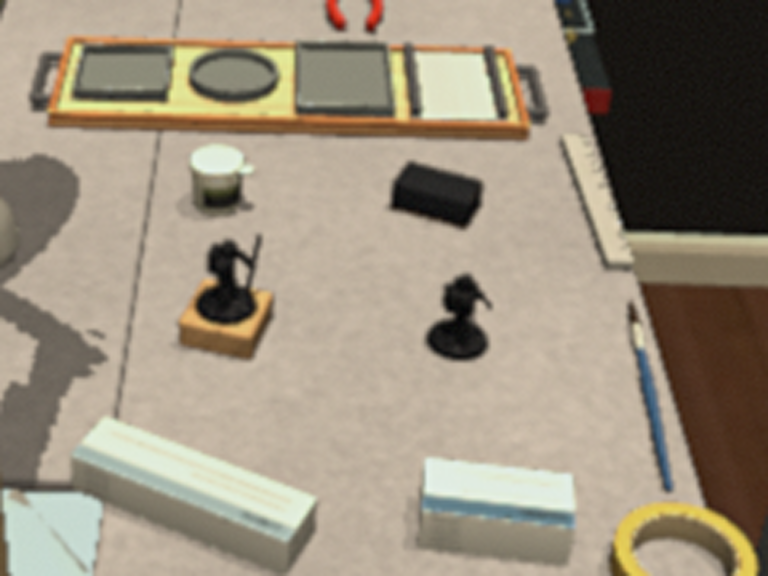

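The side view confirms the heights and shows the figure base ellipse at about side pixel (383,236). Next, approach above the pot.

```bash
python3 -m crank '[[1,-544,-328,4,0.087],[1,-544,-328,4,0.087],[1,-544,-328,4,0.087],[1,-544,-328,4,0.087],[1,-544,-328,4,0.087],[1,-544,-328,4,0.087],[1,-544,-328,4,0.087],[1,-544,-328,4,0.087],[1,-544,-328,4,0.087],[1,-544,-328,4,0.087],[1,-544,-328,4,0.087],[1,-544,-328,4,0.087]]' 15
python3 -c "
from h import *
go(.579,-.011,.33,154)
p=plane('side',[(382.8,235.6)],.0925);print(p)"
```

```text
time: 1.1
tool_pos: [0.4962, 0.0935, 0.4013]
tool_rot: [-3.142, -0.001, 2.688]
contact_force: [0.2, 1.1, 0.3]
opening: 0.092
grip_force: 0.0
dx -120 dy -58 dz 71.3 roll -0.000 | dist 151 now [0.4962 0.0935 0.4013] yaw 154.0
[[0.42920435 0.12362536 0.0925    ]]
```

```bash
python3 -m crank '[[1,-110,-52,0,0],[1,-110,-52,0,0],[1,-110,-52,0,0],[1,-110,-52,70,0],[1,-110,-52,70,0],[1,-110,-52,70,0],[1,-110,-52,70,0]]'
python3 -c "
from h import *
go(.579,-.011,.2805,154)"
```

```text
time: 1.68
tool_pos: [0.5712, 0.0006, 0.3304]
tool_rot: [-3.14, -0.004, 2.688]
contact_force: [-0.0, -0.5, 0.6]
opening: 0.092
grip_force: 0.0
dx -12 dy -7 dz 49.9 roll -0.000 | dist 52 now [0.5712 0.0006 0.3304] yaw 154.0
```

```bash
python3 -m crank '[[1,-12,-7,0,0],[1,-12,-7,25,0],[1,-12,-7,50,0],[1,-12,-7,50,0],[1,-12,-7,50,0],[-1,-12,-7,50,0],[-1,-12,-7,50,0],[-1,-12,-7,50,0],[-1,-12,-7,50,0],[-1,-12,-7,50,0],[-1,-12,-7,50,0],[-1,-12,-7,50,0]]' 12
python3 -m crank '[[-1,0,0,0,0],[-1,0,0,0,0],[-1,0,0,0,0],[-1,0,0,0,0]]' 12
```

```text
time: 2.68
tool_pos: [0.5792, -0.0109, 0.2817]
tool_rot: [3.141, 0.0, 2.688]
contact_force: [-0.3, -0.3, -0.7]
opening: 0.0496
grip_force: 0.0
time: 3.02
tool_pos: [0.5792, -0.011, 0.2815]
tool_rot: [3.142, -0.0, 2.688]
contact_force: [0.3, -0.5, -0.1]
opening: 0.0351
grip_force: 12.0
```

```bash
python3 -m crank '[[-1,0,0,-30,0],[-1,0,0,-60,0],[-1,0,0,-60,0],[-1,-62,-138,-60,0],[-1,-62,-138,-60,0],[-1,-62,-138,-60,0],[-1,-62,-138,-60,0],[-1,-62,-138,-60,0],[-1,-62,-138,-60,0],[-1,-62,-138,-60,0]]'
python3 -c "
from h import *
go(.574,-.162,.2955,154)"
```

```text
time: 3.85
tool_pos: [0.5743, -0.1617, 0.3412]
tool_rot: [3.141, -0.001, 2.688]
contact_force: [-0.0, -0.2, -0.1]
opening: 0.0345
grip_force: 12.0
dx 0 dy -0 dz 45.7 roll -0.000 | dist 46 now [ 0.5743 -0.1617  0.3412] yaw 154.0
```

```bash
python3 -m crank '[[-1,0,0,25,0],[-1,0,0,40,0],[-1,0,0,46,0],[-1,0,0,46,0],[-1,0,0,46,0],[0.2,0,0,46,0],[0.2,0,0,46,0],[0.2,0,0,46,0],[0.2,0,0,46,0],[0.2,0,0,46,0],[0.2,0,0,46,0]]'
python3 -m crank '[[0.2,0,0,-20,0],[0.2,0,0,-50,0],[0.2,0,0,-90,0],[0.2,0,0,-110,0],[1,0,0,-110,0]]'
python3 -c "
from h import *
go(.4295,.1235,.40,160)"
```

```text
time: 4.77
tool_pos: [0.5744, -0.1622, 0.2957]
tool_rot: [3.141, 0.0, 2.688]
contact_force: [0.4, -0.5, -0.4]
opening: 0.0548
grip_force: 0.0
time: 5.18
tool_pos: [0.5749, -0.1624, 0.4114]
tool_rot: [3.141, 0.01, 2.688]
contact_force: [0.6, 0.0, 0.7]
opening: 0.0582
grip_force: 0.0
dx 256 dy 193 dz 11.4 roll -0.105 | dist 321 now [ 0.5749 -0.1624  0.4114] yaw 154.0
```

```bash
python3 -m crank '[[1,256,193,10,0],[1,256,193,10,0],[1,256,193,10,0],[1,256,193,10,0],[1,256,193,10,0],[1,256,193,10,0],[1,256,193,10,0],[1,256,193,10,0],[1,256,193,10,0],[1,256,193,10,0]]'
python3 - <<'E'
from h import *
go(.4295,.1235,.2815,154)
im,d=vision.read_camera("side");cv2.imwrite("pics/s1.png",cv2.resize(im[130:310,240:480,::-1],None,fx=3.2,fy=3.2,interpolation=2))
E
```

```text
time: 6.02
tool_pos: [0.4281, 0.1246, 0.3952]
tool_rot: [-3.141, -0.0, 2.691]
contact_force: [0.2, 0.7, -0.3]
opening: 0.0919
grip_force: 0.0
dx -2 dy -0 dz 113.7 roll 0.003 | dist 114 now [0.4281 0.1246 0.3952] yaw 154.2
```

View pics/s1.png

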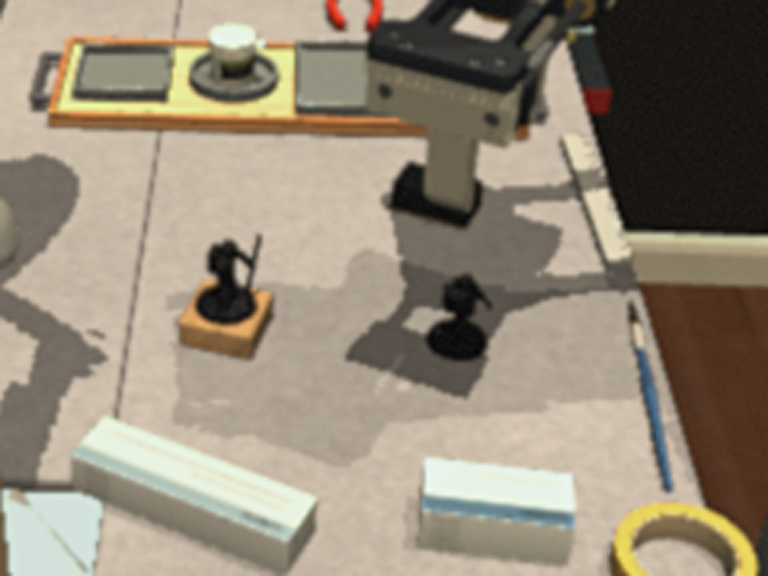

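The pot stands in the round tray at crop (235,60), and the gripper is over the figure at (458,310). Lower and grip.

```bash
python3 -m crank '[[1,-2,0,40,0],[1,-2,0,80,0],[1,-2,0,105,0],[1,-2,0,114,0],[1,-2,0,114,0],[-1,-2,0,114,0],[-1,-2,0,114,0],[-1,-2,0,114,0],[-1,-2,0,114,0],[-1,-2,0,114,0],[-1,-2,0,114,0],[-1,-2,0,114,0]]' 8
python3 -m crank '[[-1,0,0,0,0],[-1,0,0,0,0],[-1,0,0,0,0],[-1,0,0,0,0],[-1,0,0,0,0],[-1,0,0,0,0],[-1,0,0,0,0],[-1,0,0,0,0]]' 8
python3 -c "
from h import *
go(.656,-.162,.36,154)"
```

```text
time: 7.07
tool_pos: [0.4307, 0.1227, 0.2819]
tool_rot: [3.141, 0.001, 2.688]
contact_force: [-0.2, -0.2, 0.0]
opening: 0.0493
grip_force: 0.0
time: 7.73
tool_pos: [0.4307, 0.1227, 0.2815]
tool_rot: [3.142, -0.0, 2.688]
contact_force: [1.1, -0.1, -0.3]
opening: 0.0201
grip_force: 8.0
dx -327 dy -157 dz -78.5 roll 0.000 | dist 371 now [0.4307 0.1227 0.2815] yaw 154.0
```

The 20 mm opening means the trunk is held across its corners, so I'll regrasp at another yaw.

```bash
python3 -m crank '[[0,0,0,0,0],[0,0,0,0,0],[0,0,0,0,0.1],[0,0,0,0,0.2],[0,0,0,0,0.3],[0,0,0,0,0.4],[0,0,0,0,0.5],[0,0,0,0,0.6],[0,0,0,0,0.6],[-1,0,0,0,0.6],[-1,0,0,0,0.6],[-1,0,0,0,0.6]]' 5
python3 -m crank '[[-1,0,0,0,0],[-1,0,0,0,0],[-1,0,0,0,0],[-1,0,0,0,0],[-1,0,0,0,0],[-1,0,0,0,0]]' 5
```

```text
time: 8.73
tool_pos: [0.4307, 0.1226, 0.2816]
tool_rot: [3.142, -0.0, 2.09]
contact_force: [0.3, 0.4, -0.5]
opening: 0.0307
grip_force: 0.0
time: 9.23
tool_pos: [0.4307, 0.1226, 0.2816]
tool_rot: [3.142, -0.0, 2.088]
contact_force: [0.5, -0.3, 0.3]
opening: 0.0181
grip_force: 5.0
```

```bash
python3 -m crank '[[-0.2,0,0,0,0],[-0.2,0,0,0,0],[-0.2,0,0,0,-0.1],[-0.2,0,0,0,-0.15],[-0.2,0,0,0,-0.15],[-1,0,0,0,-0.15],[-1,0,0,0,-0.15],[-1,0,0,0,-0.15],[-1,0,0,0,-0.15],[-1,0,0,0,-0.15],[-1,0,0,0,-0.15],[-1,0,0,0,-0.15]]' 5
```

```text
time: 10.23
tool_pos: [0.4307, 0.1226, 0.2816]
tool_rot: [3.141, -0.0, 2.238]
contact_force: [-0.5, 1.0, 0.5]
opening: 0.0188
grip_force: 5.0
```

```bash
python3 -m crank '[[-0.2,0,0,0,0],[-0.2,0,0,0,0.1],[-0.2,0,0,0,0.2],[-0.2,0,0,0,0.3],[-0.2,0,0,0,0.42],[-0.2,0,0,0,0.42],[-1,0,0,0,0.42],[-1,0,0,0,0.42],[-1,0,0,0,0.42],[-1,0,0,0,0.42],[-1,0,0,0,0.42],[-1,0,0,0,0.42]]' 5
```

```text
time: 11.23
tool_pos: [0.4307, 0.1226, 0.2816]
tool_rot: [3.142, -0.0, 1.818]
contact_force: [0.9, -0.7, -0.1]
opening: 0.0143
grip_force: 5.0
```

```bash
python3 -c "
from h import *
go(.656,-.162,.3515,104.2)"; python3 -m crank '[[-1,0,0,0,0],[-1,0,0,-20,0],[-1,0,0,-50,0],[-1,0,0,-70,0],[-1,0,0,-70,0],[-1,0,0,-70,0]]' 10
python3 - <<'E'
from h import *
im,d=vision.read_camera("side");cv2.imwrite("pics/s2.png",cv2.resize(im[150:270,320:440,::-1],None,fx=4,fy=4,interpolation=2))
E
```

```text
dx -331 dy 149 dz -69.9 roll -0.000 | dist 370 now [0.4307 0.1226 0.2816] yaw 104.2
time: 11.73
tool_pos: [0.4308, 0.1227, 0.3523]
tool_rot: [3.139, 0.0, 1.818]
contact_force: [0.5, -0.6, -0.8]
opening: 0.0139
grip_force: 10.0
```

View pics/s2.png

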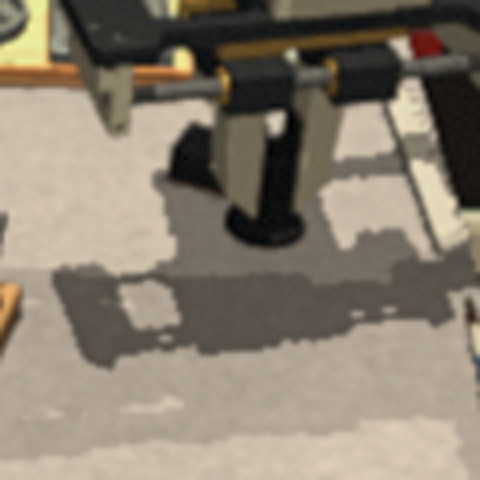

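The figure hangs upright between the pads, base at crop (265,225). Carry it to the square tray.

```bash
python3 -m crank '[[-1,-331,149,0,0],[-1,-331,149,0,0],[-1,-331,149,0,0],[-1,-331,149,0,0],[-1,-331,149,0,0],[-1,-331,149,0,0],[-1,-331,149,0,0],[-1,-331,149,0,0],[-1,-331,149,0,0],[-1,-331,149,0,0],[-1,-331,149,0,0],[-1,-331,149,0,0]]'
python3 -c "
from h import *
go(.656,-.162,.2955,104.2)"
```

```text
time: 12.78
tool_pos: [0.6557, -0.1615, 0.3495]
tool_rot: [-3.139, -0.003, 1.818]
contact_force: [0.0, 0.4, -0.1]
opening: 0.0139
grip_force: 10.0
dx -1 dy 0 dz 54.0 roll -0.001 | dist 54 now [ 0.6557 -0.1615  0.3495] yaw 104.1
```

```bash
python3 -m crank '[[-1,0,0,25,0],[-1,0,0,45,0],[-1,0,0,54,0],[-1,0,0,54,0],[-1,0,0,54,0],[-0.2,0,0,54,0],[-0.2,0,0,54,0],[-0.2,0,0,54,0],[-0.2,0,0,54,0],[-0.2,0,0,54,0],[-0.2,0,0,54,0]]'
python3 -m crank '[[-0.2,0,0,-20,0],[-0.2,0,0,-50,0],[-0.2,0,0,-90,0],[-0.2,0,0,-110,0],[1,0,0,-110,0]]'
python3 -c "
from h import *
go(.4245,.2765,.40,173.4)"
```

```text
time: 13.7
tool_pos: [0.6561, -0.1619, 0.2978]
tool_rot: [3.141, 0.0, 1.818]
contact_force: [0.9, 0.5, -0.2]
opening: 0.0367
grip_force: 0.0
time: 14.12
tool_pos: [0.6564, -0.162, 0.4142]
tool_rot: [3.132, 0.006, 1.818]
contact_force: [0.9, 0.6, 0.1]
opening: 0.04
grip_force: 0.0
dx 482 dy -118 dz 14.2 roll -1.209 | dist 496 now [ 0.6564 -0.162   0.4142] yaw 104.1
```

```bash
python3 -m crank '[[1,482,-118,14,-1.21],[1,482,-118,14,-1.21],[1,482,-118,14,-1.21],[1,482,-118,14,-1.21],[1,482,-118,14,-1.21],[1,482,-118,14,-1.21],[1,482,-118,14,-1.21],[1,482,-118,14,-1.21],[1,482,-118,14,-1.21],[1,482,-118,14,-1.21],[1,482,-118,14,-1.21],[1,482,-118,14,-1.21]]'
python3 - <<'E'
from h import *
go(.4245,.2765,.2815,173.4)
im,d=vision.read_camera("side");cv2.imwrite("pics/s3.png",cv2.resize(im[130:310,240:480,::-1],None,fx=3.2,fy=3.2,interpolation=2))
E
```

```text
time: 15.12
tool_pos: [0.4222, 0.2783, 0.3932]
tool_rot: [3.142, -0.001, 3.028]
contact_force: [1.3, 0.2, -0.7]
opening: 0.0919
grip_force: 0.0
dx -2 dy -2 dz 111.7 roll 0.002 | dist 112 now [0.4222 0.2783 0.3932] yaw 173.5
```

View pics/s3.png

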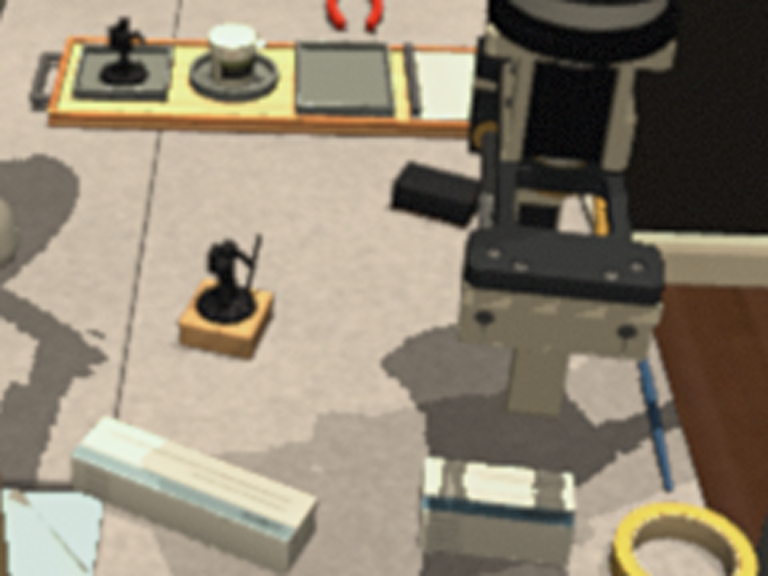

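The figure stands upright in the square tray at crop (125,65), and the gripper is over the short carton at (498,505). Lower and grip.

```bash
python3 -m crank '[[1,-2,-2,40,0],[1,-2,-2,80,0],[1,-2,-2,102,0],[1,-2,-2,112,0],[1,-2,-2,112,0],[-1,-2,-2,112,0],[-1,-2,-2,112,0],[-1,-2,-2,112,0],[-1,-2,-2,112,0],[-1,-2,-2,112,0],[-1,-2,-2,112,0],[-1,-2,-2,112,0]]' 15
python3 -m crank '[[-1,0,0,0,0],[-1,0,0,0,0],[-1,0,0,0,0],[-1,0,0,0,0],[-1,0,0,-30,0],[-1,0,0,-60,0],[-1,0,0,-80,0],[-1,0,0,-80,0]]' 15
python3 -c "
from h import *
go(.492,-.163,.3615,90)"
```

```text
time: 16.17
tool_pos: [0.4256, 0.2744, 0.282]
tool_rot: [3.141, 0.001, 3.028]
contact_force: [-0.2, -0.4, -0.4]
opening: 0.0499
grip_force: 0.0
time: 16.83
tool_pos: [0.4264, 0.2748, 0.3657]
tool_rot: [3.137, 0.007, 3.028]
contact_force: [-0.8, 0.8, 0.2]
opening: 0.0376
grip_force: 15.0
dx -115 dy -428 dz 4.2 roll 1.457 | dist 443 now [0.4264 0.2748 0.3657] yaw 173.5
```

```bash
python3 -m crank '[[-1,-115,-428,0,1.457],[-1,-115,-428,0,1.457],[-1,-115,-428,0,1.457],[-1,-115,-428,0,1.457],[-1,-115,-428,0,1.457],[-1,-115,-428,0,1.457],[-1,-115,-428,0,1.457],[-1,-115,-428,0,1.457],[-1,-115,-428,0,1.457],[-1,-115,-428,0,1.457],[-1,-115,-428,0,1.457],[-1,-115,-428,0,1.457]]'
python3 -m crank '[[-1,0,0,0,0],[-1,0,0,0,0]]'
python3 - <<'E'
from h import *
go(.492,-.163,.2965,90)
for n in("top","side"):
    im,d=vision.read_camera(n);a=(slice(110,300),slice(300,460)) if n=="top" else (slice(110,230),slice(240,440))
    cv2.imwrite(f"pics/{n}4.png",cv2.resize(im[a][:,:,::-1],None,fx=3,fy=3,interpolation=2))
E
```

```text
time: 17.83
tool_pos: [0.4915, -0.1688, 0.3603]
tool_rot: [-3.141, 0.001, 1.56]
contact_force: [0.2, -0.2, 0.2]
opening: 0.0378
grip_force: 15.0
time: 18.0
tool_pos: [0.491, -0.1639, 0.3606]
tool_rot: [-3.14, -0.001, 1.573]
contact_force: [-0.1, -0.1, -0.7]
opening: 0.0378
grip_force: 15.0
dx 1 dy 1 dz 64.1 roll 0.002 | dist 64 now [ 0.491  -0.1639  0.3606] yaw 90.1
```

View pics/side4.png

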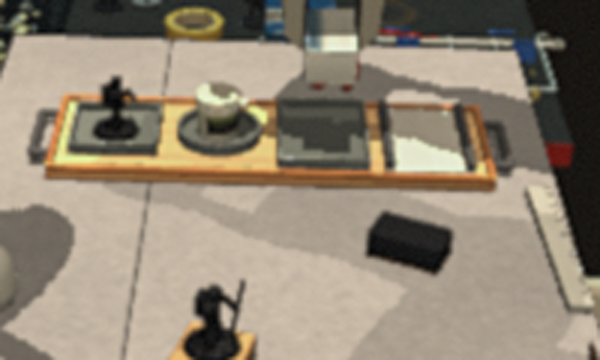

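The carton hangs level over the oblong tray (crop 330,70), aligned with it. Lower and release with a small opening.

```bash
python3 -m crank '[[-1,1,1,25,0],[-1,1,1,50,0],[-1,1,1,62,0],[-1,1,1,65,0],[-1,1,1,65,0],[-1,1,1,65,0],[0.05,1,1,65,0],[0.05,1,1,65,0],[0.05,1,1,65,0],[0.05,1,1,65,0],[0.05,1,1,65,0]]'
python3 -m crank '[[0.05,0,0,-15,0],[0.05,0,0,-45,0],[0.05,0,0,-85,0],[0.05,0,0,-100,0],[1,0,0,-100,0]]'
python3 -c "
from h import *
go(.433,-.0175,.40,65.7)"
```

```text
time: 19.02
tool_pos: [0.4923, -0.1629, 0.2968]
tool_rot: [3.141, 0.0, 1.571]
contact_force: [-0.0, 1.2, 0.3]
opening: 0.048
grip_force: 0.0
time: 19.43
tool_pos: [0.4928, -0.1632, 0.4009]
tool_rot: [3.134, 0.004, 1.571]
contact_force: [0.8, 0.1, 1.3]
opening: 0.0515
grip_force: 0.0
dx 146 dy -60 dz 0.9 roll 0.424 | dist 157 now [ 0.4928 -0.1632  0.4009] yaw 90.0
```

```bash
python3 -m crank '[[1,146,-60,0,0.424],[1,146,-60,0,0.424],[1,146,-60,0,0.424],[1,146,-60,0,0.424],[1,146,-60,0,0.424],[1,146,-60,60,0.424],[1,146,-60,60,0.424],[1,146,-60,60,0.424],[1,146,-60,60,0.424]]'
python3 -c "
from h import *
go(.433,-.0175,.2755,65.7)"
```

```text
time: 20.18
tool_pos: [0.4321, -0.017, 0.3358]
tool_rot: [-3.139, 0.001, 1.147]
contact_force: [0.0, -0.1, 0.1]
opening: 0.0916
grip_force: 0.0
dx -0 dy 1 dz 60.3 roll 0.000 | dist 60 now [ 0.4321 -0.017   0.3358] yaw 65.7
```

View pics/top4.png

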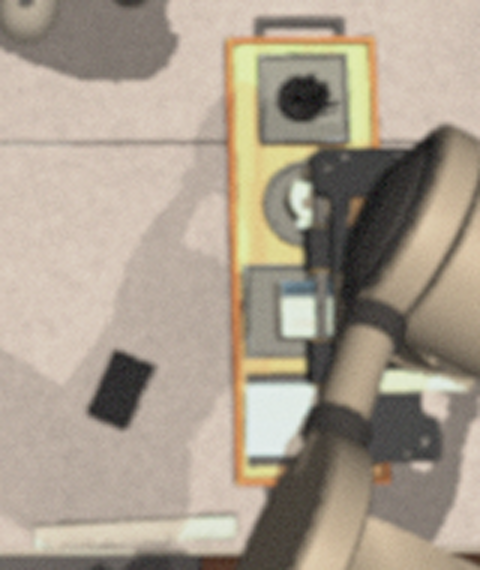

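The earlier top view shows the figure central in the square tray (crop 303,98) and the sanding block untouched (120,390). Grip the block.

```bash
python3 -m crank '[[1,0,1,30,0],[1,0,1,55,0],[1,0,1,60,0],[1,0,1,60,0],[1,0,1,60,0],[-1,0,1,60,0],[-1,0,1,60,0],[-1,0,1,60,0],[-1,0,1,60,0],[-1,0,1,60,0],[-1,0,1,60,0],[-1,0,1,60,0]]' 12
python3 -m crank '[[-1,0,0,0,0],[-1,0,0,0,0],[-1,0,0,-30,0],[-1,0,0,-60,0],[-1,0,0,-70,0],[-1,0,0,-70,0]]' 12
python3 -c "
from h import *
go(.410,-.1635,.3455,0)"
```

```text
time: 21.18
tool_pos: [0.4332, -0.0173, 0.2767]
tool_rot: [3.141, -0.0, 1.147]
contact_force: [1.2, 0.1, 2.2]
opening: 0.0548
grip_force: 12.0
time: 21.68
tool_pos: [0.4338, -0.0174, 0.3488]
tool_rot: [3.136, -0.001, 1.147]
contact_force: [0.8, -0.4, -1.2]
opening: 0.055
grip_force: 12.0
dx -143 dy 38 dz 3.3 roll 1.147 | dist 148 now [ 0.4338 -0.0174  0.3488] yaw 65.7
```

```bash
python3 -m crank '[[-1,-143,38,0,1.147],[-1,-143,38,0,1.147],[-1,-143,38,0,1.147],[-1,-143,38,0,1.147],[-1,-143,38,0,1.147],[-1,-143,38,0,1.147],[-1,-143,38,0,1.147],[-1,-143,38,0,1.147],[-1,-143,38,0,1.147],[-1,-143,38,0,1.147],[-1,-143,38,0,1.147],[-1,-143,38,0,1.147]]'
python3 -c "
from h import *
go(.410,-.1635,.2905,0)"
```

```text
time: 22.68
tool_pos: [0.4089, -0.1632, 0.3459]
tool_rot: [-3.141, 0.001, 0.003]
contact_force: [0.2, -0.9, -0.5]
opening: 0.0549
grip_force: 12.0
dx 1 dy 0 dz 55.4 roll 0.003 | dist 55 now [ 0.4089 -0.1632  0.3459] yaw 0.2
```

```bash
python3 -m crank '[[-1,1,0,25,0],[-1,1,0,45,0],[-1,1,0,53,0],[-1,1,0,55,0],[-1,1,0,55,0],[-1,1,0,55,0],[0.45,1,0,55,0],[0.45,1,0,55,0],[0.45,1,0,55,0],[0.45,1,0,55,0],[0.45,1,0,55,0]]'
python3 -m crank '[[0.45,0,0,-15,0],[0.45,0,0,-45,0],[0.45,0,0,-85,0],[0.45,0,0,-120,0],[0.45,0,200,-120,0],[0.45,0,-200,-120,0],[0.45,0,-250,-120,0],[0.45,0,-300,-120,0],[0.45,0,-300,-120,0],[0.45,0,-300,-120,0],[0.45,0,-300,-120,0],[0.45,0,-300,-120,0]]'
python3 -m crank '[[0.45,-50,-150,0,0],[0.45,-50,-150,0,0],[0.45,-50,-150,0,0],[0.45,-50,-150,0,0],[0.45,-50,-150,0,0],[0.45,-50,-150,0,0]]'
python3 - <<'E'
from h import *
for n in("top","side"):
    im,d=vision.read_camera(n);a=(slice(80,300),slice(180,460)) if n=="top" else (slice(110,310),slice(240,480))
    cv2.imwrite(f"pics/{n}5.png",cv2.resize(im[a][:,:,::-1],None,fx=2.7,fy=2.7,interpolation=2))
    P=cloud(n,d);m=(abs(P[...,1]+.163)<.06)&(P[...,0]>.34)&(P[...,0]<.72)&(P[...,2]>.115)&(P[...,2]<.2)
    k,l,st,_=cv2.connectedComponentsWithStats(m.astype(np.uint8))
    for i in range(1,k):
        if st[i,4]>25:
            Q=P[l==i];print(n,"ztop %.3f"%np.percentile(Q[:,2],95),cv2.minAreaRect((Q[:,:2]*1000).astype(np.float32)))
E
```

```text
time: 23.6
tool_pos: [0.41, -0.1633, 0.2918]
tool_rot: [3.141, -0.001, -0.0]
contact_force: [-0.6, 0.2, 0.1]
opening: 0.0664
grip_force: 0.0
time: 24.6
tool_pos: [0.4094, 0.0886, 0.4119]
tool_rot: [-3.141, -0.001, -0.001]
contact_force: [0.8, -0.2, -0.6]
opening: 0.0668
grip_force: 0.0
time: 25.1
tool_pos: [0.3593, 0.2381, 0.4116]
tool_rot: [3.141, -0.0, 0.004]
contact_force: [-0.6, -0.0, 0.4]
opening: 0.0665
grip_force: 0.0
top ztop 0.151 ((652.1578369140625, -162.29701232910156), (32.892005920410156, 24.807762145996094), 42.50395584106445)
top ztop 0.143 ((573.6133422851562, -161.14219665527344), (38.4132080078125, 33.85270309448242), 17.215633392333984)
top ztop 0.134 ((493.43701171875, -159.9656982421875), (73.22005462646484, 37.88785171508789), 89.7655258178711)
top ztop 0.127 ((410.1575012207031, -161.96885681152344), (56.15924835205078, 31.063011169433594), 89.69062805175781)
side ztop 0.152 ((652.953369140625, -159.89395141601562), (29.643169403076172, 24.37265396118164), 28.91004180908203)
side ztop 0.143 ((575.3528442382812, -159.7845001220703), (34.622459411621094, 41.06993103027344), 24.463743209838867)
side ztop 0.133 ((493.1016845703125, -158.0968017578125), (37.83876037597656, 81.48524475097656), 0.04185593128204346)
side ztop 0.127 ((409.7897644042969, -160.50247192382812), (31.90234375, 55.68143081665039), 0.42862826585769653)
```

View pics/top5.png

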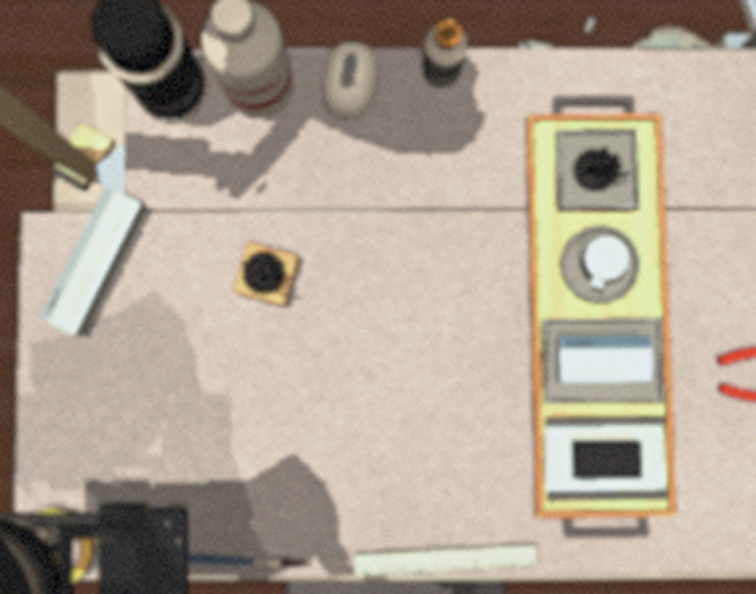

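View pics/side5.png

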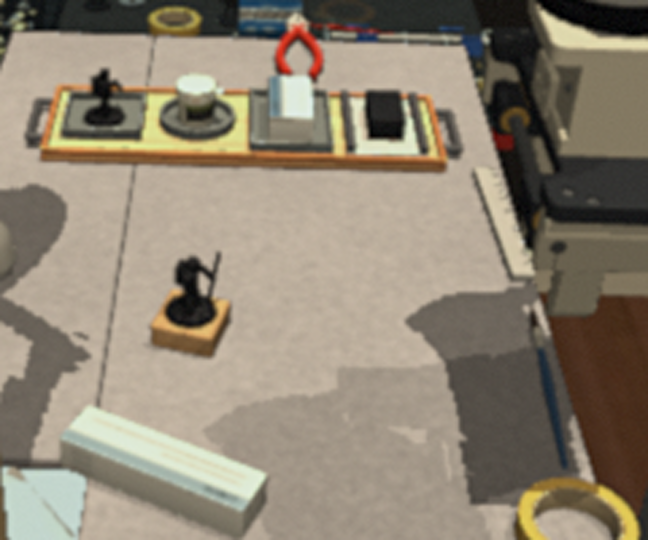

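In both views all four kit items are centred, with tops at the expected heights, and the look-alikes have not moved.

```bash
python3 -c "
from cell import ticket;print(ticket.hand_in())"
```

```text
the job is handed in; nothing more can be done
None
```

I packed the four kit items in the order asked, each upright or flat in its tray, left both look-alikes where they were, and handed the job in at about 25 s; the hand-in gave no verdict.

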